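# Load a tag plate under the reader's spring clip

## Robot

A 6-joint arm with a two-finger parallel gripper is mounted at the origin on the work surface. World frame = base frame: x ahead of the robot, y to its left, z up, the work surface at z = 0. Lengths are in m, angles in rad, forces in N, time in s.
With the tool pointing down it reaches from about 0.35 to 0.8 m from the base axis. Payload 7.3 kg.
Tool frame: the origin (TCP) lies midway between the tips of the shut fingers; the grasp point (between the pads) lies 19 mm behind it (pinch_z is the distance from the TCP to the grasp point, in m); z points along the fingers, y is the direction in which the jaws open and shut (so a half turn about z gives the same grasp; the last joint's range is limited). The gripper opens to 85 mm and grips with 20 to 120 N. Pads are 22 mm wide; open, the fingers measure 114 mm over their backs; the gripper's body (76 mm by 85 mm) begins 54 mm behind the grasp point. The pads swing forward as they close: fully open they stand 13 mm farther back than shut.
Start: joints at [0.988, 0.342, 1.524, -0, 1.275, -0.146], TCP at [0.222, 0.476, 0.231] pointing down, gripper open.
Joint ranges: [-2.53, 2.53], [-0.77, 2.02], [0.04, 2.7], [-1, 4.14], [0.28, 2.66], [-3.11, 3.11]. Speed limits (rad/s): [2.57, 2.57, 3.14, 3.14, 3.14, 3.14].

## Interface

Orientations are given as a 3x3 rotation matrix whose columns are the frame's x, y, z axes.
In Python, from plant import * gives the robot as it stands.
- The arm moves only by the tool send_rows, never from a script. Its argument "deltas" is a list of rows, each a list of 5 numbers: the shift along the tool's x, y, z in m, then the turn about the tool's z in rad, then the gripper command: -1 is shut, 1 is fully open, values between are in proportion. In form: [[x, y, z, yaw, jaw], ...]. A call has 1 to 12 rows; each row shifts and turns the commanded pose from where the row before left it, along the tool's axes as they then stand; what a row does not reach is not made up. A row lasts 1/10 s, in which the tool goes at most 50 mm and 8.59 degrees, less where a joint would pass 70% of its speed; a pose out of reach is approached as far as the arm can. A call with a gripper value outside its range is refused whole. The fingers move at their own pace and stop on an object; the grip force is fixed at half the most. Time passes only in rows, so rows that do not move let the fingers close. It gives the time, the measured TCP pose, the force and the opening at its end, in the units of the state.
- get_obs(): the state, without advancing time (a new reading comes with each control period).
- capture(name): name is "scene" or "top" or "wrist"; returns a dict with "pixels" (384x512x3 uint8, red, green, blue), "vfov" (degrees; the focal length in pixels is half the picture's height over the tangent of half this angle, whatever the lens; pixels are square), "cx", "cy" (the principal point, pixels), "dist_coeffs" ([k1, k2, p1, p2, k3] as OpenCV has them; the pictures are not rectified), "origin" and "rotation" of the camera in the world. Camera axes: x right, y down, z forward; pixel columns grow to the right and rows downward; lengths in m; the calibration is good to about 2 mm. A picture is of the moment at which its call begins. There is no depth.
- hand_in(): hands the job in, once; it reports no verdict.
The state is a dict: "time_s": time; "joint_pos": joint angles; "joint_velocities": joint speeds; "tau": joint torques, N m; "eef_pos": TCP position; "orientation": TCP orientation; "force": force on the tool from outside, world axes, zero at the start; "torque": the same for the moment, N m; "finger_gap": finger opening in m.
Only numpy, scipy, OpenCV 4.12 (cv2) and the standard library are available. Lean on these libraries where they do the work, as an engineer would, in place of code of your own. Each camera call takes 0.05 s, during which the arm holds its last target.

## Task

Load the tag plate that lies between the guide rails on top of the tag reader: with one fingertip press the spring clip's long thumb bar right down and keep holding it, so that the tongue stays raised, while the other fingertip pushes the plate along the rails, under the tongue, until it is fully home against the end stop. Only then let go of the bar, so that the tongue comes down on the plate, and move clear. Only push the plate, never lift it, and leave the other things on the bench where they are.

Things in the scene. Friction and masses are not known exactly. Their poses are not given: they have to be found in the camera images.
- reader: tag reader, light grey box screwed to the bench, 200 (x) by 160 (y) by 32 mm high, thin screw flanges at its x ends. Origin: centre of its underside, on the bench; flat top at z = 32 mm. Its x axis is the direction in which the plate is pushed; +y is the side of the clip's thumb bar. The rails, stop and clip stand on its top; every reader x, y below is in this frame, in mm
- seat (a point): fixed point on the reader's top where the plate's origin lies when home (reader x 50, y -20, z 32 mm); axes as the reader's
- stop (a point): middle of the end stop's face, at the reader's top (reader x 75, y -20). The stop is a 9 mm high aluminium bar across the far end of two guide rails. The rails run along x from -70 to 80, are 7 mm high and 5.6 mm wide, inner faces at y -43.5 and 3.5, 47 mm apart
- hinge (a point): middle of the clip's hinge axis, which runs along the reader's x at y 22, 10 mm above its top, carried by three lugs (13 mm high above the top, 12 mm wide) at x -64, 6 and 76, between the rails and the thumb bar
- tag: the tag plate to be loaded: loose, flat, 50 (x, along the rails) by 44 (y) by 10 mm thick, about 35 g, white carrier with a yellow-green circuit board and copper strips on top. Origin: centre of its underside. It starts between the rails (1.5 mm play each side), 36 to 60 mm short of home, clear of the tongue, its axes along the reader's within 0.02 rad
- clip (a joint): spring clip's angle about its hinge, rad: 0 closed, grows as the thumb bar is pressed, about 0.25 when the tongue rests on the plate, 0.3 and more when it clears the plate, 0.6 with the bar fully down on its hard stop. A spring always closes it: pressed on its middle line the bar needs about 2 N to start and 12 N when fully down. It clamps the plate with about 4 N
- thumb_bar (a point): thumb bar of the clip: flat steel strip 132 mm long (reader x -60 to 72), 27 mm wide, 2.5 mm thick. This point: middle of its top face. Closed it slopes up outwards at 0.6 rad, middle line at reader y 45.5, 18 mm above the reader's top, outer edge 25 mm above it. Fully pressed: level, y 46, top 3.5 mm above the reader's top, lower than the plate's top. A fingertip can slide along it
- tongue (a point): tongue of the clip, a down-turned steel strip 30 mm long (reader x 43 to 73) with a rounded lip 36 mm from the hinge, moving with the clip. This point: middle of the lip's bottom, at reader y -14; closed it is 1 mm above the reader's top and blocks the plate, with the bar fully pressed 22 mm above
- spare_tag: spare tag plate lying on the bench, 70 by 32 by 8 mm, to be left alone; origin: centre of its underside
- screwdriver: screwdriver, 170 mm long, lying on the bench, to be left alone; origin under its middle
- spanner: small spanner, 130 mm long, lying on the bench, to be left alone; origin under its middle
- tape: roll of paper tape, 72 mm across, 24 mm high, to be left alone; origin: centre of its underside
- jar: small clear jar with a grey cap, 42 mm across, 55 mm high, to be left alone; origin: centre of its underside
- mug: white mug, 76 mm across, 85 mm high, to be left alone; origin: centre of its underside
- cal_block: black block 60 by 40 by 16 mm with three brass connectors up to 31 mm high, to be left alone; origin: centre of its underside
Mind the look-alikes: they are no part of the job. Leave any black or purple look-alike of the tag alone.

How it is judged:
On the way, in this order (a step that is already met when the one before it is completed fails the run):
1. a finger holds the thumb bar down, the tongue raised, while the plate is still short of it (value of joint clip above 0.28 rad and contact force between the fingers and clip above 1 N and x of tag in the frame of seat below -0.03 m), for 0.1 s.
2. the plate is pushed home against the end stop while a finger still holds the bar down and the tongue is off the plate (value of joint clip above 0.28 rad and contact force between the fingers and clip above 1 N and x of tag in the frame of seat above -0.0025 m), for 0.1 s.
At the end, for the whole second after the job is handed in: the plate lies flat between the rails, within 3 mm of its place against the end stop and square to it within 0.1 rad, at rest, and the released clip's tongue rests on it (clip angle 0.18 to 0.32 rad, more than 0.8 N) (x of tag in the frame of seat above -0.003 m and angle between the x axis of tag and the x axis of reader, either way round below 0.1 rad and angle between tag's own z axis and vertical below 0.05 rad and value of joint clip between 0.18 and 0.32 rad and contact force between clip and tag above 0.8 N and linear speed of tag below 0.01 m/s); the robot touches nothing.
It fails at once if the tag plate is lifted or tipped (z of tag in the frame of reader above 0.04 m or angle between tag's own z axis and vertical above 0.2 rad).
It fails at once if another thing on the bench is disturbed: it moves more than 15 mm (distance of any of spare_tag, screwdriver, spanner, tape, jar, mug, cal_block from where it was at the start of the episode above 0.015 m).
It also fails if it takes over 51 s, if anything falls off the work surface, if the arm or the gripper's body presses on something with over 40 N, if the wrist force passes 120 N, or if a joint passes its speed limit or range.

## Working session

There is one attempt and no reset: what is moved stays moved. The work goes in short steps, Python scripts to look and compute and a tool call to move; the robot and the scene stay as the last step left them, time stands still between calls to the robot, and variables do not carry over. Pictures are saved under pics/ and viewed, and the job is handed in when it is done.

Besides the shell and the picture viewer there is one more tool, called after ">>>" as name(argument=value, ...) on one line, values as JSON. send_rows: Moves the arm, as the interface text tells. Its arguments: {"type":"object","properties":{"deltas":{"type":"array"}},"required":["deltas"]}

```bash
ls; mkdir -p pics
cat > h.py <<'E'
from plant import *
import numpy as np, cv2
def cam(c):
    h=c['pixels'].shape[0]; f=h/2/np.tan(np.radians(c['vfov'])/2)
    return np.array([[f,0,c['cx']],[0,f,c['cy']],[0,0,1]]), np.array(c['dist_coeffs'],float)
def proj(c,P):
    K,d=cam(c);R=np.array(c['rotation']);o=np.array(c['origin'])
    rv=cv2.Rodrigues(R.T)[0]; t=-R.T@o
    return cv2.projectPoints(np.array(P,float).reshape(-1,3),rv,t,K,d)[0].reshape(-1,2)
def ray(c,px,z):
    K,d=cam(c);R=np.array(c['rotation']);o=np.array(c['origin'])
    u=cv2.undistortPoints(np.array(px,float).reshape(-1,1,2),K,d).reshape(-1,2)
    D=np.c_[u,np.ones(len(u))]@R.T
    return o+D*((z-o[2])/D[:,2])[:,None]
def save(c,n,crop=None,s=1):
    im=c['pixels'][:,:,::-1]
    if crop: x0,y0,x1,y1=crop; im=im[y0:y1,x0:x1]
    if s!=1: im=cv2.resize(im,None,fx=s,fy=s,interpolation=cv2.INTER_CUBIC)
    cv2.imwrite('pics/'+n+'.png',im)
E
python3 - <<'E'
from h import *
import pickle
o=get_obs()
for k in o: print(k,np.round(o[k],3).tolist())
for n in ['scene','top','wrist']:
    c=capture(n); pickle.dump(c,open(n+'0.pkl','wb')); save(c,n+'0',s=1.5); print(n,c['origin'],np.round(c['rotation'],3).tolist(),c['vfov'],c['cx'],c['cy'],c['dist_coeffs'])
E
```

```text
pics
time_s 0.0
joint_pos [0.988, 0.343, 1.525, -0.0, 1.275, -0.146]
joint_velocities [-0.001, 0.001, 0.0, -0.001, -0.0, 0.001]
tau [-0.001, -43.368, -24.601, -0.0, 0.008, -0.0]
eef_pos [0.222, 0.475, 0.231]
orientation [[-0.906, 0.423, -0.001], [0.423, 0.906, -0.001], [0.0, -0.002, -1.0]]
force [0.476, -1.02, -0.205]
torque [0.015, 0.003, -0.045]
finger_gap 0.086
scene [ 1.1351744  -0.65912129  0.71630113] [[0.77, 0.385, -0.508], [0.637, -0.433, 0.637], [0.025, -0.815, -0.579]] 45.004554923445724 256.461038004872 188.58318372249246 [0.00810807 0.         0.         0.         0.        ]
top [0.4593065  0.05561909 0.94932653] [[-0.026, -0.994, 0.106], [-0.999, 0.03, 0.035], [-0.038, -0.105, -0.994]] 54.9115824097776 256.6903222291609 191.76865811461562 [-0.04256996  0.          0.          0.          0.        ]
wrist [0.15346467 0.50781904 0.37205333] [[0.422, 0.866, 0.268], [0.907, -0.402, -0.127], [-0.002, 0.297, -0.955]] 61.7526493430244 255.20130896033558 194.0866149162317 [-0.04025652  0.          0.          0.          0.        ]
```

View pics/scene0.png

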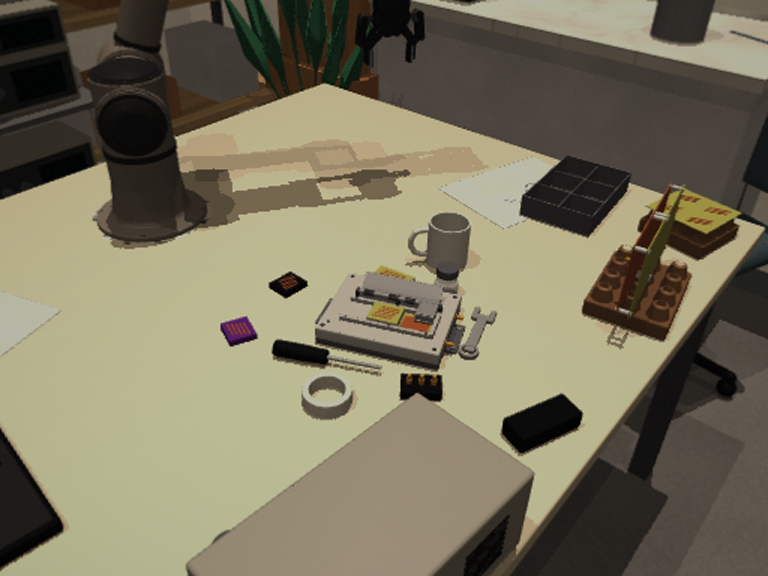

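View pics/top0.png

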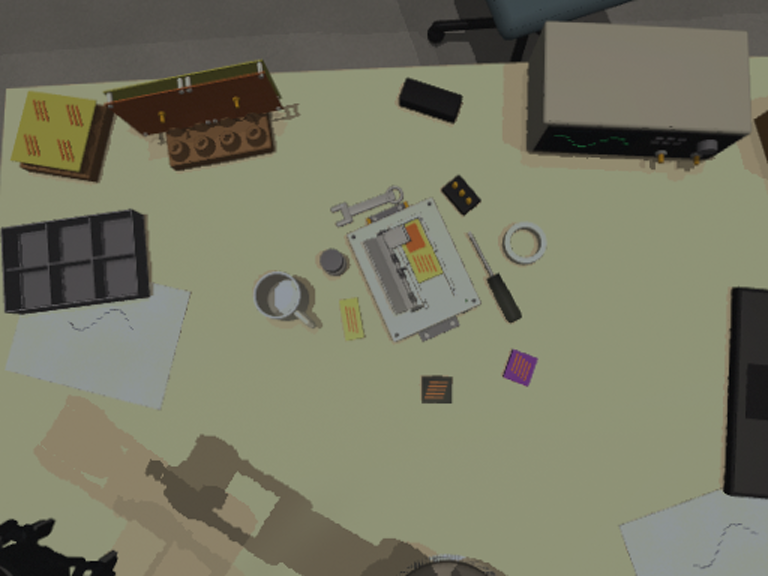

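View pics/wrist0.png

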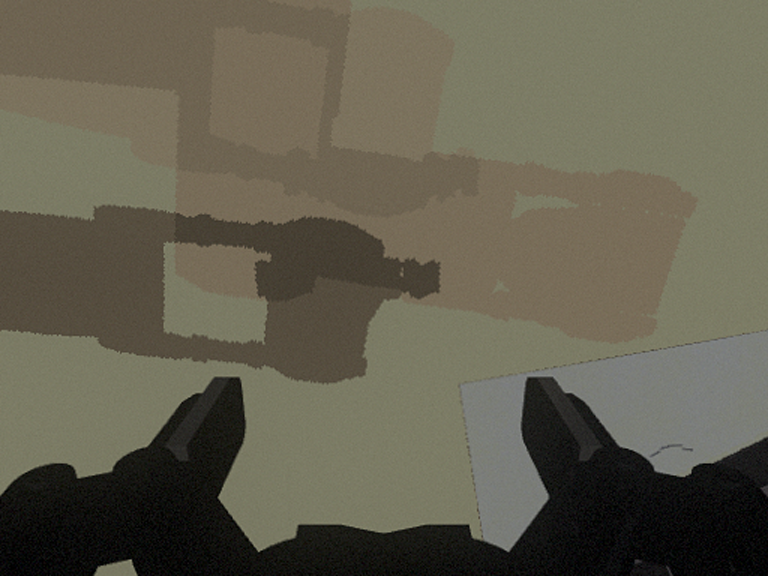

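The top view shows the reader at about (413,268) in the 1.5x picture. The yellow plate is on it at (425,262) and the bar is on its left side. Next I'll look at a close crop.

Run:
```python
from h import *
import pickle
c=pickle.load(open('top0.pkl','rb')); save(c,'topcrop',(215,115,335,235),5)
c=pickle.load(open('scene0.pkl','rb')); save(c,'scenecrop',(200,165,340,255),5)
```

```text
(no output)
```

View pics/topcrop.png

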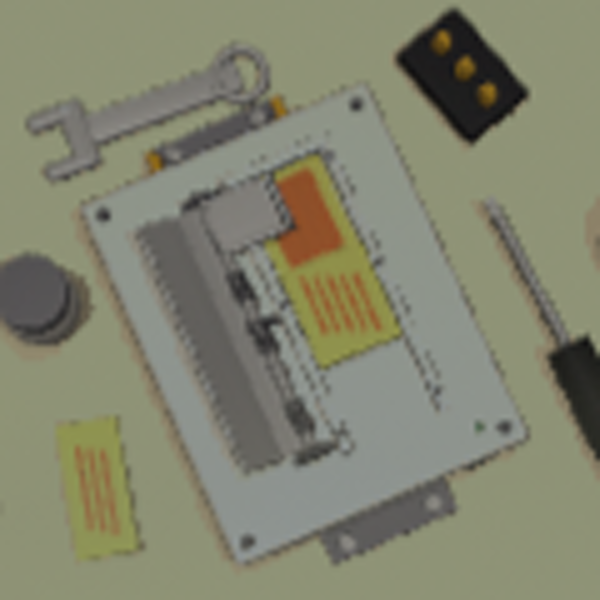

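View pics/scenecrop.png

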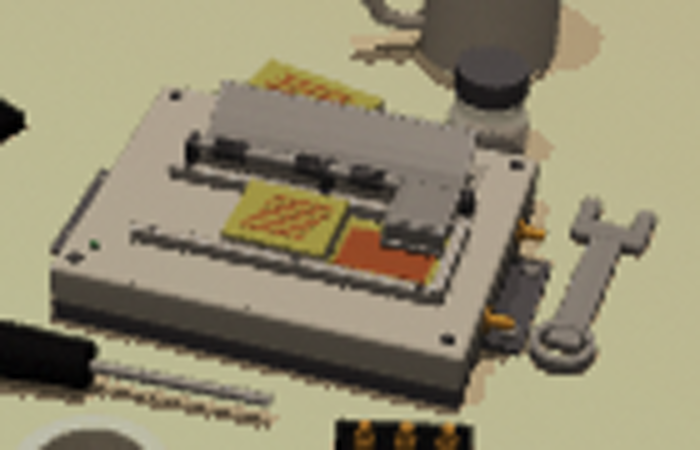

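```bash
cat > fit.py <<'E'
from h import *
import pickle
from scipy.optimize import least_squares
t=pickle.load(open('top0.pkl','rb')); s=pickle.load(open('scene0.pkl','rb'))
tp=np.array([[82,205],[362,85],[240,563],[527,437]])/5.+[215,115]-0.4
L=np.array([[100,80,32],[100,-80,32],[-100,80,32],[-100,-80,32]])/1000
print(np.round(ray(t,tp,0.032),4).tolist())
sp=np.array([[168,90],[540,167],[462,362],[50,267]])/5.+[200,165]-0.4
Ls=np.array([[-100,80,32],[100,80,32],[100,-80,32],[-100,-80,32]])/1000
print(np.round(ray(s,sp,0.032),4).tolist())
def T(p,P):
    a=p[2]; return np.c_[p[0]+np.cos(a)*P[:,0]-np.sin(a)*P[:,1],p[1]+np.sin(a)*P[:,0]+np.cos(a)*P[:,1],P[:,2]]
def w2r(p,W):
    a=p[2]; d=W[:,:2]-p[:2]; return np.c_[np.cos(a)*d[:,0]+np.sin(a)*d[:,1],-np.sin(a)*d[:,0]+np.cos(a)*d[:,1]]
if __name__=='__main__':
    x0=[.45,.05,.4]
    fs={'top':lambda p:(proj(t,T(p,L))-tp).ravel(),'scene':lambda p:(proj(s,T(p,Ls))-sp).ravel()}
    fs['both']=lambda p:np.r_[fs['top'](p),fs['scene'](p)]
    for k in fs:
        r=least_squares(fs[k],x0); print(k,np.round(r.x,4),np.round(r.fun,1))
    p=r.x; np.save('p.npy',p)
    tz=np.array([[320,367],[400,335],[338,262],[265,283]])/5.+[215,115]-.4
    print('tag top',np.round(w2r(p,ray(t,tz,.042))*1000,1).tolist())
    sz=np.array([[220,232],[322,258],[348,207],[250,183]])/5.+[200,165]-.4
    print('tag scene',np.round(w2r(p,ray(s,sz,.042))*1000,1).tolist())
    print('jar cap', w2r(p,ray(t,np.array([[38,302]])/5.+[215,115],.055))*1000)
    # overlay
    im=cv2.resize(t['pixels'][115:235,215:335,::-1],None,fx=5,fy=5,interpolation=cv2.INTER_CUBIC)
    def poly(P,col):
        q=((proj(t,T(p,np.array(P,float)/1000))-[215,115]+.4)*5).round().astype(int); cv2.polylines(im,[q],True,col,1)
    poly([[100,80,32],[100,-80,32],[-100,-80,32],[-100,80,32]],(0,0,255))
    poly([[-70,-43.5,39],[80,-43.5,39],[80,3.5,39],[-70,3.5,39]],(255,0,0))
    poly([[-60,34.4,42],[72,34.4,42],[72,56.6,57],[-60,56.6,57]],(255,0,255))
    poly([[43,-14,35],[73,-14,35],[73,10,45],[43,10,45]],(0,255,0))
    cv2.imwrite('pics/ov.png',im)
E
python3 fit.py
```

```text
[[0.6514, 0.1504, 0.032], [0.7086, 0.0068, 0.032], [0.4689, 0.0753, 0.032], [0.5272, -0.0686, 0.032]]
[[0.4727, 0.0741, 0.032], [0.6558, 0.147, 0.032], [0.7127, 0.0028, 0.032], [0.5285, -0.0702, 0.032]]
top [0.5891 0.041  0.3881] [-1.   0.   0.7 -1.3 -0.7  1.1  0.9  0.1]
scene [0.5919 0.0391 0.3762] [-0.2 -0.9  0.6 -0.6  0.2  0.6 -0.6  0.4]
both [0.5901 0.0405 0.3832] [-0.7 -0.6  1.1 -1.7 -0.8  0.6  1.  -0.1 -0.6 -1.3  0.2 -1.4  0.3 -0.2
 -0.6 -0. ]
tag top [[-27.0, 2.7], [-28.3, -39.8], [17.4, -26.6], [22.3, 10.8]]
tag scene [[-28.4, -40.4], [22.5, -43.0], [22.9, -1.7], [-27.2, 0.7]]
jar cap [[ 55.39371208 116.80702799]]
```

View pics/ov.png

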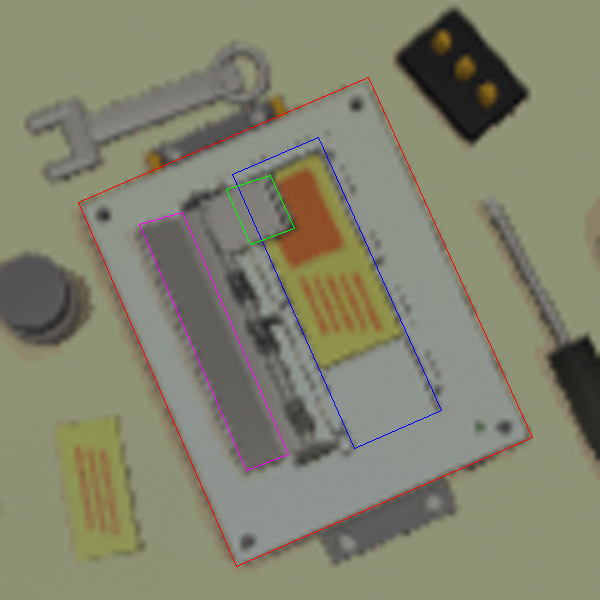

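Candidates for the tag plate, in pixels of the 1.5x top view:
- On the rails, yellow-green, 50x44: (425,262). This matches the description, so I choose it.
- Yellow spare on the bench: (352,318).
- Black look-alike: (437,390).
- Purple look-alike: (520,367).
- Big yellow board at the top left: (55,132).

The crops confirm the choice: it lies between the rails, with its rear face at reader x ≈ -28, so it is about 53 mm short of home. I'll move above the start point now.

>>> send_rows(deltas=[[-0.04, -0.022, 0, 0, 0.365], [-0.04, -0.022, 0, 0, 0.365], [-0.04, -0.022, 0, 0, 0.365], [-0.04, -0.022, 0, 0, 0.365], [-0.04, -0.022, 0, 0, 0.365], [-0.04, -0.022, 0, 0, 0.365], [-0.04, -0.022, 0, 0, 0.365], [-0.04, -0.022, 0, 0, 0.365], [-0.04, -0.022, 0, 0, 0.365], [-0.04, -0.022, 0, 0, 0.365], [-0.04, -0.022, 0, 0, 0.365], [-0.036, -0.021, 0, 0, 0.365]])

```text
time_s: 1.35
eef_pos: [0.543, 0.0341, 0.231]
orientation: [[-0.906, 0.424, -0.0], [0.424, 0.906, 0.0], [0.0, -0.0, -1.0]]
force: [0.3, 1.1, -0.2]
finger_gap: 0.0581
```

>>> send_rows(deltas=[[0, 0, 0, -0.14, 0.365], [0, 0, 0, -0.14, 0.365], [0, 0, 0, -0.14, 0.365], [0, 0, 0, -0.14, 0.365], [0, 0, 0, -0.14, 0.365], [0, 0, 0, -0.12, 0.365], [0, 0, 0, 0, 0.365]])

```text
time_s: 2.05
eef_pos: [0.542, 0.0361, 0.231]
orientation: [[-0.927, -0.375, -0.001], [-0.375, 0.927, 0.0], [0.001, 0.0, -1.0]]
force: [-0.3, -0.1, -0.2]
finger_gap: 0.0584
```

Run:
```python
from h import *
import pickle
from fit import w2r
p=np.load('p.npy')
o=get_obs()
for k in ['time_s','joint_pos','eef_pos','orientation','force','finger_gap']: print(k,np.round(o[k],4).tolist())
print(w2r(p,np.array([o['eef_pos']]))*1000)
c=capture('wrist'); pickle.dump([c,o],open('w1.pkl','wb')); save(c,'w1',s=1.5); print(c['origin'])
```

```text
[[0.6514, 0.1504, 0.032], [0.7086, 0.0068, 0.032], [0.4689, 0.0753, 0.032], [0.5272, -0.0686, 0.032]]
[[0.4727, 0.0741, 0.032], [0.6558, 0.147, 0.032], [0.7127, 0.0028, 0.032], [0.5285, -0.0702, 0.032]]
time_s 2.05
joint_pos [-0.0747, 0.3759, 1.4739, 0.0001, 1.2924, -2.0297]
eef_pos [0.542, 0.0361, 0.231]
orientation [[-0.9271, -0.3748, -0.0006], [-0.3748, 0.9271, 0.0001], [0.0005, 0.0004, -1.0]]
force [-0.2711, -0.0645, -0.1822]
finger_gap 0.0584
[[-46.35241571  13.87362415]]
[0.4719415  0.00763986 0.3723795 ]
```

View pics/w1.png

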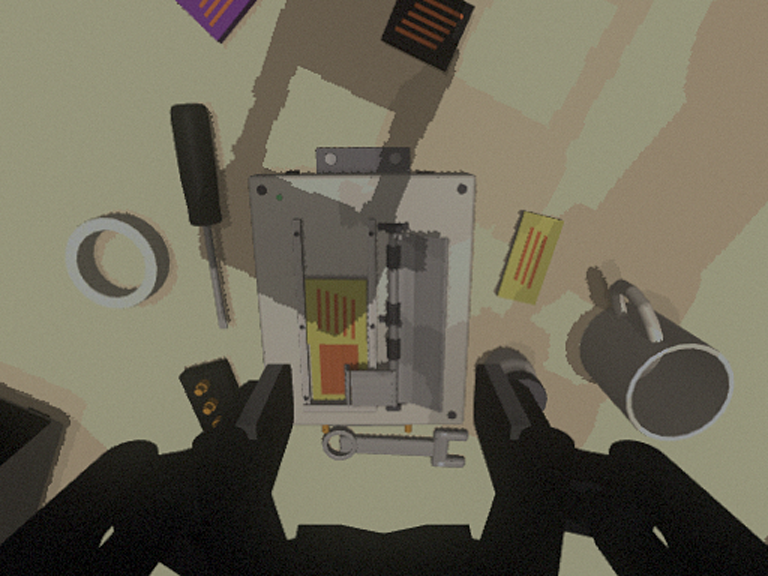

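Run:
```python
import pickle
from h import *
c,o=pickle.load(open('w1.pkl','rb'))
save(c,'w1a',(155,95,330,205),4.5); save(c,'w1b',(155,190,345,300),4.2)
```

```text
(no output)
```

View pics/w1a.png

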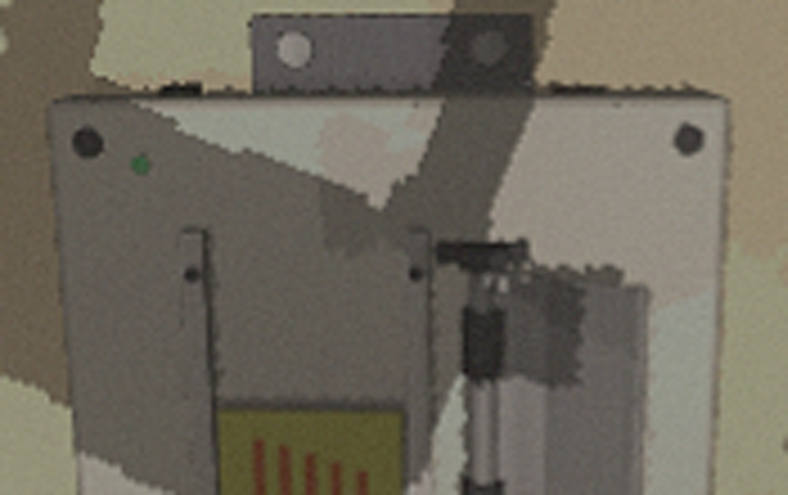

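View pics/w1b.png

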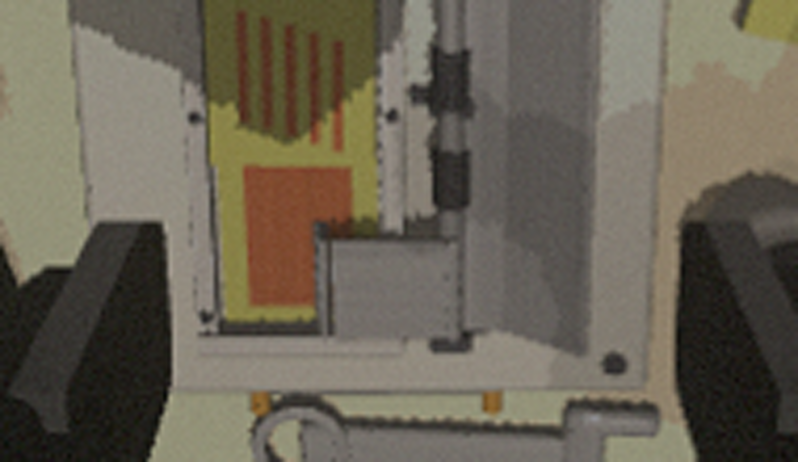

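```bash
cat > fit2.py <<'E'
from fit import *
c,o=pickle.load(open('w1.pkl','rb'))
A=lambda q:np.array(q)/4.5+[155,95]-.4
B=lambda q:np.array(q)/4.2+[155,190]-.4
wp=np.r_[A([[50,98],[728,98],[206,230],[411,230]]),B([[650,388]])]
LW=np.array([[-100,-80,32],[-100,80,32],[-70,-43.5,39],[-70,3.5,39],[100,80,32]])/1000
if __name__=='__main__':
    f=lambda p:(proj(c,T(p,LW))-wp).ravel()
    r=least_squares(f,[.59,.04,.38]); print('wrist',np.round(r.x,4),np.round(r.fun,1))
    g=lambda p:np.r_[f(p),(proj(t,T(p,L))-tp).ravel(),(proj(s,T(p,Ls))-sp).ravel()]
    r2=least_squares(g,r.x); print('all',np.round(r2.x,4),np.round(r2.fun,1)); np.save('p2.npy',r2.x)
    for p in (r.x,r2.x):
        print('tcp in reader',w2r(p,np.array([o['eef_pos']]))*1000)
        print('tag rear',np.round(w2r(p,ray(c,A([[217,408],[403,408]]),.042))*1000,1).tolist())
        print('bar x ends/outer',np.round(w2r(p,ray(c,A([[648,285],[545,285]]),.055))*1000,1).tolist(),np.round(w2r(p,ray(c,B([[585,355]]),.055))*1000,1).tolist())
        for h in (.231,.236):
            print('tips',h,np.round(w2r(p,ray(c,B([[98,222],[163,224],[678,224],[733,222]]),h))*1000,1).tolist())
    u=least_squares(f,r2.x).x
E
python3 fit2.py | tail -n +3
```

```text
wrist [0.5889 0.0402 0.3897] [-1.3 -0.1  2.4 -1.  -0.5  0.1 -0.9 -0.1  0.5  1.8]
all [0.5892 0.0402 0.3878] [-1.2  0.   2.4 -0.5 -0.5  0.3 -0.9  0.2  0.2  2.2 -0.7 -0.   1.1 -1.4
 -0.4  1.   1.3  0.1 -1.2 -1.3 -0.3 -1.6  0.1 -0.4 -0.9  0. ]
tcp in reader [[-45.01012655  14.06171423]]
tag rear [[-28.2, -42.1], [-28.0, 2.1]]
bar x ends/outer [[-59.9, 57.5], [-59.9, 34.6]] [[72.3, 57.0]]
tips 0.231 [[-52.3, -23.5], [-52.1, -15.9], [-51.8, 43.5], [-52.0, 49.9]]
tips 0.236 [[-54.8, -22.1], [-54.5, -14.9], [-54.2, 42.5], [-54.4, 48.6]]
tcp in reader [[-45.31956178  14.05944333]]
tag rear [[-28.5, -42.1], [-28.3, 2.1]]
bar x ends/outer [[-60.2, 57.5], [-60.3, 34.5]] [[72.0, 57.2]]
tips 0.231 [[-52.6, -23.5], [-52.3, -16.0], [-52.2, 43.5], [-52.4, 49.9]]
tips 0.236 [[-55.0, -22.1], [-54.7, -14.9], [-54.6, 42.5], [-54.8, 48.6]]
```

The wrist camera agrees with the other two. The TCP is at reader (-45, 14), the fingertips are at y ≈ -19 and +46, and the plate's rear face is at x ≈ -28.3. I'll go down in steps.

>>> send_rows(deltas=[[0, 0, 0.04, -0.004, 0.365], [0, 0, 0.04, 0, 0.365], [0, 0, 0.04, 0, 0.365], [0, 0, 0.03, 0, 0.365], [0, 0, 0.015, 0, 0.365], [0, 0, 0, 0, 0.365], [0, 0, 0, 0, 0.365]])

```text
time_s: 2.8
eef_pos: [0.5425, 0.036, 0.0667]
orientation: [[-0.927, -0.376, 0.0], [-0.376, 0.927, 0.0], [-0.0, -0.0, -1.0]]
force: [-0.3, 0.3, 0.5]
finger_gap: 0.0584
```

```bash
python3 - <<'E' | tail -n +3
from h import *
import pickle
from fit import w2r
p=np.load('p2.npy')
o=get_obs()
for k in ['time_s','eef_pos','orientation','force','finger_gap']: print(k,np.round(o[k],4).tolist())
print(w2r(p,np.array([o['eef_pos']]))*1000)
c=capture('wrist'); pickle.dump([c,o],open('w2.pkl','wb')); save(c,'w2',s=1.5)
c=capture('scene'); pickle.dump([c,o],open('s2.pkl','wb')); save(c,'s2',(180,130,340,250),4.5)
E
```

```text
time_s 2.8
eef_pos [0.5425, 0.036, 0.0667]
orientation [[-0.9266, -0.376, 0.0003], [-0.376, 0.9266, 0.0001], [-0.0003, -0.0, -1.0]]
force [-0.3497, 0.2648, 0.4661]
finger_gap 0.0584
[[-44.88914834  13.84247313]]
```

View pics/w2.png

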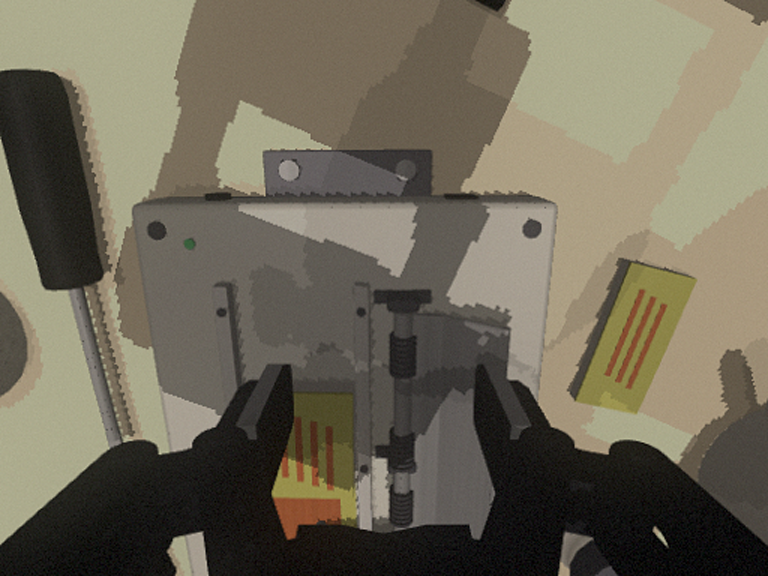

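View pics/s2.png

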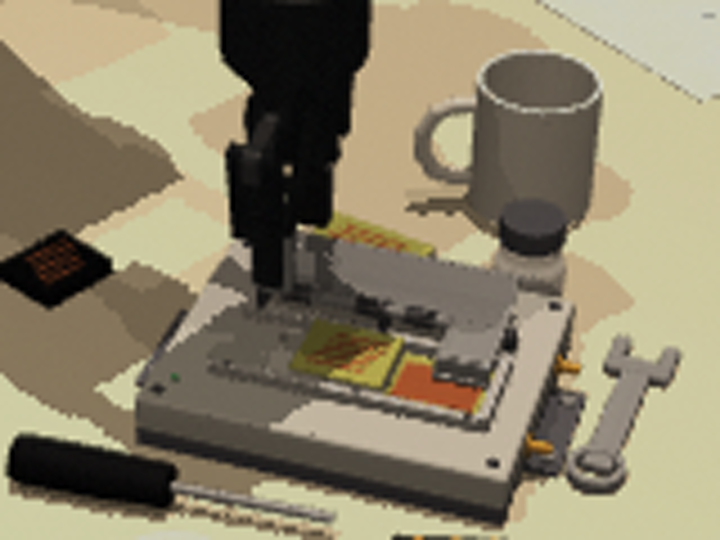

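>>> send_rows(deltas=[[0.001, 0, 0.008, 0, 0.365], [0, 0, 0.006, 0, 0.365], [0, 0, 0.004, 0, 0.365], [0, 0, 0, 0, 0.365]])

```text
time_s: 3.3
eef_pos: [0.5411, 0.0357, 0.0478]
orientation: [[-0.926, -0.377, -0.001], [-0.377, 0.926, 0.0], [0.0, 0.0, -1.0]]
force: [0.7, -0.2, 0.5]
finger_gap: 0.0581
```

>>> send_rows(deltas=[[0, 0, 0.004, 0, 0.365], [0, 0, 0.004, 0, 0.365], [0, 0, 0.003, 0, 0.365], [0, 0, 0, 0, 0.365]])

```text
time_s: 3.7
eef_pos: [0.5415, 0.036, 0.0373]
orientation: [[-0.926, -0.377, 0.001], [-0.377, 0.926, 0.001], [-0.001, 0.0, -1.0]]
force: [-1.4, 2.8, 6.5]
finger_gap: 0.0588
```

>>> send_rows(deltas=[[0, 0, 0.002, 0, 0.365], [0, 0, 0.001, 0, 0.365], [0, 0, 0, 0, 0.365]])

```text
time_s: 4.0
eef_pos: [0.5415, 0.036, 0.0347]
orientation: [[-0.926, -0.378, 0.001], [-0.377, 0.926, 0.0], [-0.001, 0.0, -1.0]]
force: [-0.7, 1.0, 8.0]
finger_gap: 0.0582
```

```bash
python3 - <<'E' | tail -n +3
from h import *
import pickle
from fit import w2r
p=np.load('p2.npy')
o=get_obs()
for k in ['time_s','eef_pos','force','finger_gap']: print(k,np.round(o[k],4).tolist())
print(w2r(p,np.array([o['eef_pos']]))*1000)
c=capture('wrist'); pickle.dump([c,o],open('w3.pkl','wb')); save(c,'w3',s=1.5)
c=capture('scene'); pickle.dump([c,o],open('s3.pkl','wb')); save(c,'s3',(200,160,330,250),6)
E
```

```text
time_s 4.0
eef_pos [0.5415, 0.036, 0.0347]
force [-0.6625, 1.0379, 8.0453]
finger_gap 0.0582
[[-45.76524946  14.14255977]]
```

View pics/w3.png

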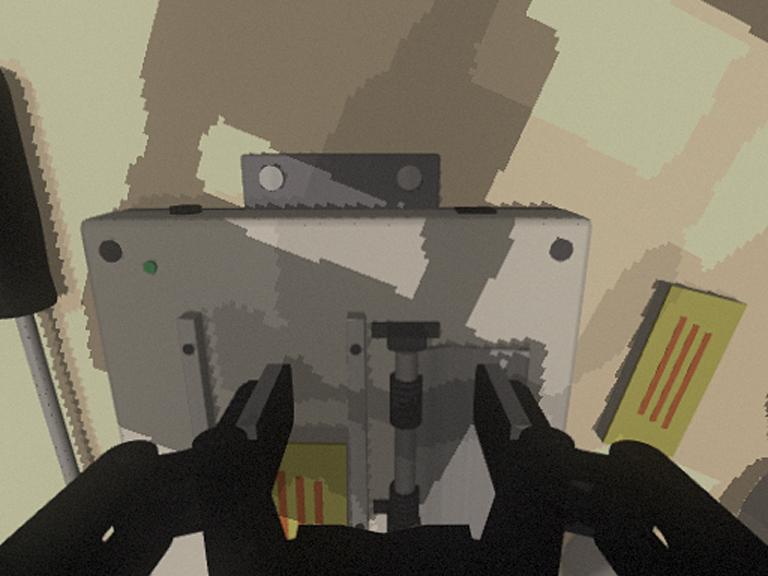

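View pics/s3.png

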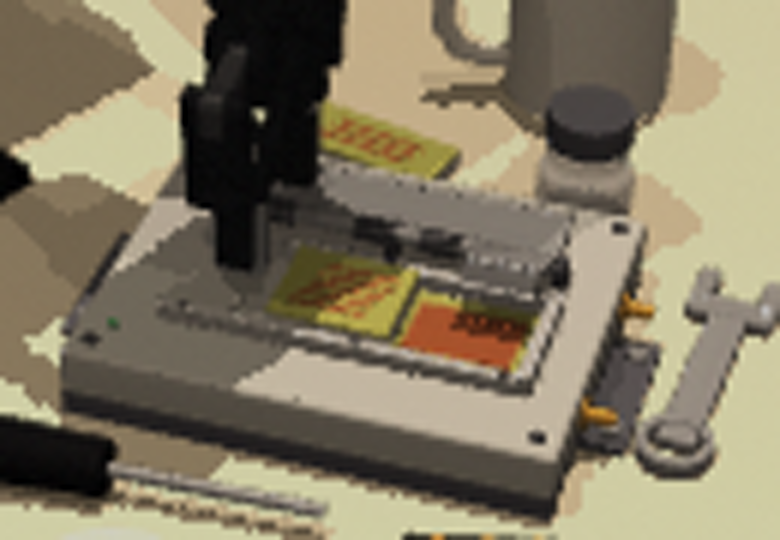

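>>> send_rows(deltas=[[0, 0, 0.001, 0, 0.365], [0, 0, 0.001, 0, 0.365], [0, 0, 0, 0, 0.365]])

```text
time_s: 4.4
eef_pos: [0.5416, 0.0359, 0.0329]
orientation: [[-0.926, -0.378, 0.001], [-0.378, 0.926, 0.0], [-0.001, -0.0, -1.0]]
force: [-1.1, 1.5, 8.3]
finger_gap: 0.0584
```

>>> send_rows(deltas=[[0, 0, 0.001, 0, 0.365], [0, 0, 0, 0, 0.365]])

```text
time_s: 4.6
eef_pos: [0.5417, 0.0357, 0.032]
orientation: [[-0.926, -0.378, 0.001], [-0.378, 0.926, 0.0], [-0.001, -0.0, -1.0]]
force: [-1.1, -0.0, 8.2]
finger_gap: 0.0583
```

The tongue is well up and the bar is nearly on its stop (8 N). Next I'll push slowly along the reader's +x, which is tool -x.

>>> send_rows(deltas=[[-0.003, 0, 0, 0, 0.365], [-0.003, 0, 0, 0, 0.365], [-0.003, 0, 0, 0, 0.365], [-0.003, 0, 0, 0, 0.365], [-0.003, 0, 0, 0, 0.365], [0, 0, 0, 0, 0.365]])

```text
time_s: 5.2
eef_pos: [0.554, 0.0411, 0.0315]
orientation: [[-0.926, -0.378, -0.003], [-0.378, 0.926, -0.0], [0.003, 0.001, -1.0]]
force: [-5.3, -1.6, 9.8]
finger_gap: 0.058
```

```bash
cat > look.py <<'E'
from h import *
import pickle,sys
from fit import w2r
p=np.load('p2.npy'); n=sys.argv[1]
o=get_obs()
for k in ['time_s','eef_pos','force','finger_gap']: print(k,np.round(o[k],4).tolist())
print(w2r(p,np.array([o['eef_pos']]))*1000)
c=capture('scene'); pickle.dump([c,o],open('s%s.pkl'%n,'wb')); save(c,'s'+n,(200,160,330,250),6)
c=capture('wrist'); pickle.dump([c,o],open('w%s.pkl'%n,'wb')); save(c,'w'+n,s=1.5)
c=capture('top'); pickle.dump([c,o],open('t%s.pkl'%n,'wb')); save(c,'t'+n,(215,115,335,235),5)
E
python3 look.py 4 | tail -n +3
```

```text
time_s 5.2
eef_pos [0.554, 0.0411, 0.0315]
force [-5.251, -1.6324, 9.765]
finger_gap 0.058
[[-32.25419674  14.12913906]]
```

View pics/s4.png

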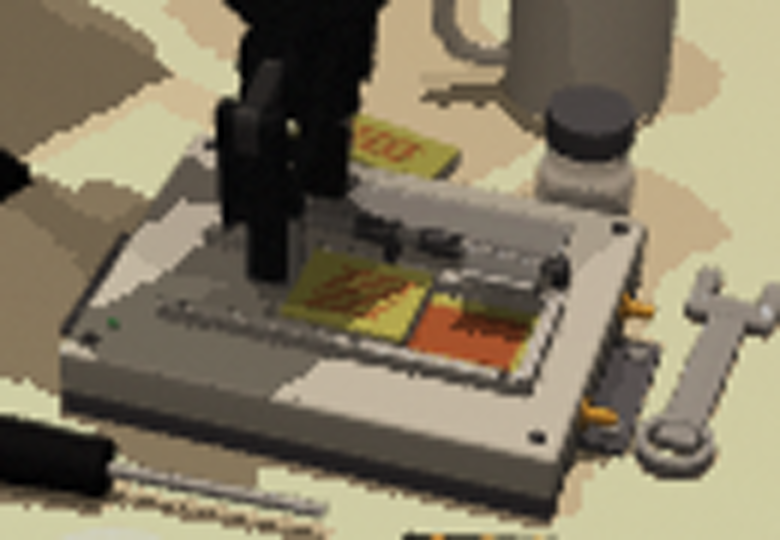

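>>> send_rows(deltas=[[-0.003, 0, 0, 0, 0.365], [-0.003, 0, 0, 0, 0.365], [-0.003, 0, 0, 0, 0.365], [-0.003, 0, 0, 0, 0.365], [-0.003, 0, 0, 0, 0.365], [-0.003, 0, 0, 0, 0.365], [-0.003, 0, 0, 0, 0.365], [-0.003, 0, 0, 0, 0.365], [-0.003, 0, 0, 0, 0.365], [-0.003, 0, 0, 0, 0.365], [-0.003, 0, 0, 0, 0.365], [0, 0, 0, 0, 0.365]])

```text
time_s: 6.55
eef_pos: [0.5846, 0.0535, 0.0316]
orientation: [[-0.926, -0.378, -0.003], [-0.378, 0.926, -0.001], [0.003, 0.0, -1.0]]
force: [-5.1, -2.2, 10.3]
finger_gap: 0.0582
```

```bash
python3 look.py 5 | tail -n +3
```

```text
time_s 6.55
eef_pos [0.5846, 0.0535, 0.0316]
force [-5.0617, -2.1626, 10.3464]
finger_gap 0.0582
[[ 0.74504862 14.06987176]]
```

View pics/s5.png

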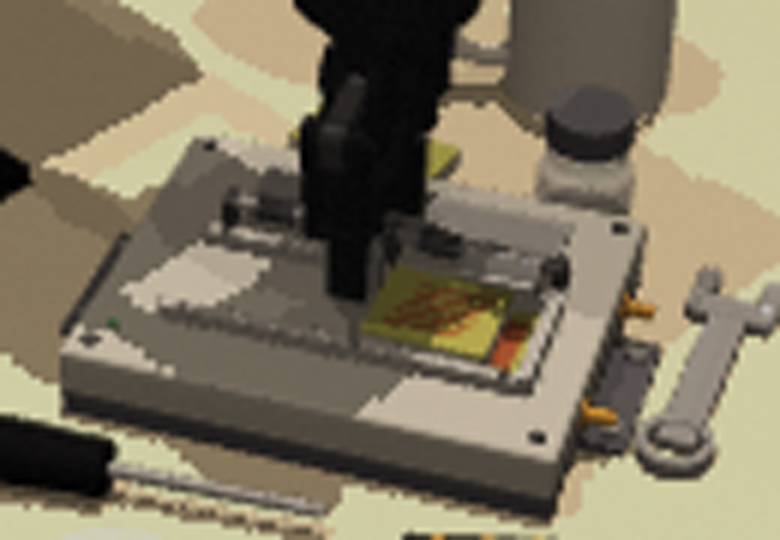

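View pics/t5.png

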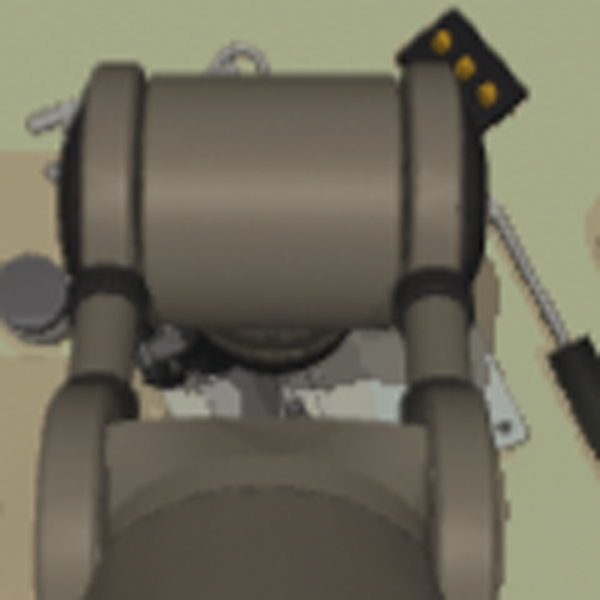

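The plate is going under the raised tongue, with roughly 13 mm still to go.

>>> send_rows(deltas=[[-0.003, 0, 0, 0, 0.365], [-0.003, 0, 0, 0, 0.365], [-0.002, 0, 0, 0, 0.365], [-0.002, 0, 0, 0, 0.365], [0, 0, 0, 0, 0.365]])

```text
time_s: 7.2
eef_pos: [0.5937, 0.0572, 0.0316]
orientation: [[-0.926, -0.378, -0.003], [-0.378, 0.926, -0.001], [0.003, 0.0, -1.0]]
force: [-6.4, -2.8, 10.6]
finger_gap: 0.0584
```

>>> send_rows(deltas=[[-0.001, 0, 0, 0, 0.365], [-0.001, 0, 0, 0, 0.365], [0, 0, 0, 0, 0.365]])

```text
time_s: 7.5
eef_pos: [0.5954, 0.0579, 0.0316]
orientation: [[-0.926, -0.378, -0.003], [-0.378, 0.926, -0.001], [0.003, 0.0, -1.0]]
force: [-5.8, -2.8, 9.5]
finger_gap: 0.0583
```

>>> send_rows(deltas=[[-0.001, 0, 0, 0, 0.365], [0, 0, 0, 0, 0.365]])

```text
time_s: 7.7
eef_pos: [0.5963, 0.0582, 0.0316]
orientation: [[-0.926, -0.378, -0.003], [-0.378, 0.926, -0.001], [0.003, 0.0, -1.0]]
force: [-6.3, -2.8, 9.3]
finger_gap: 0.0584
```

```bash
python3 look.py 6 | tail -n +3
```

```text
time_s 7.7
eef_pos [0.5963, 0.0582, 0.0316]
force [-6.2843, -2.8441, 9.2795]
finger_gap 0.0584
[[13.3546595  14.02328269]]
```

View pics/s6.png

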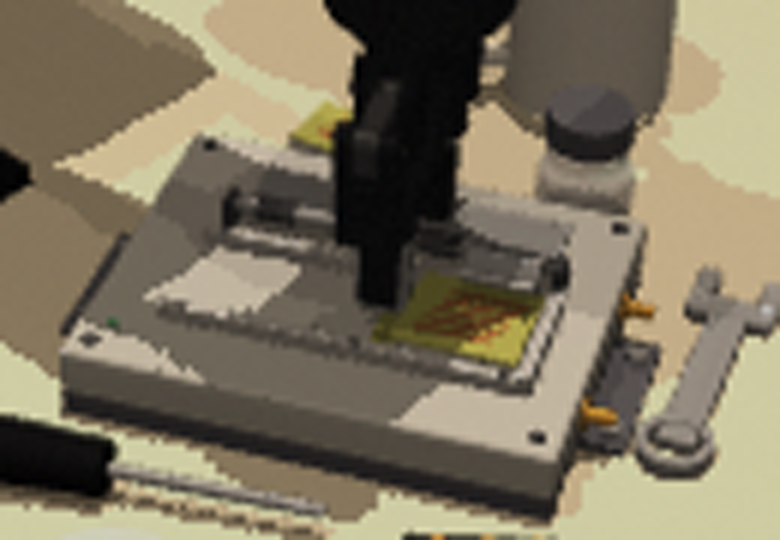

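>>> send_rows(deltas=[[-0.001, 0, 0, 0, 0.365], [0, 0, 0, 0, 0.365]])

```text
time_s: 8.05
eef_pos: [0.5969, 0.0584, 0.0315]
orientation: [[-0.926, -0.378, -0.004], [-0.378, 0.926, -0.001], [0.004, 0.001, -1.0]]
force: [-7.7, -4.2, 11.0]
finger_gap: 0.0583
```

>>> send_rows(deltas=[[-0.001, 0, 0, 0, 0.365], [0, 0, 0, 0, 0.365]])

```text
time_s: 8.25
eef_pos: [0.597, 0.0585, 0.0315]
orientation: [[-0.926, -0.378, -0.006], [-0.378, 0.926, -0.001], [0.006, 0.001, -1.0]]
force: [-10.9, -5.1, 12.1]
finger_gap: 0.0582
```

The tool has stalled at reader x ≈ 14, as predicted, and the push force has risen from 6.9 to 12 N, so the plate is against the stop. I'll push a little more and hold.

>>> send_rows(deltas=[[-0.001, 0, 0, 0, 0.365], [0, 0, 0, 0, 0.365], [0, 0, 0, 0, 0.365], [0, 0, 0, 0, 0.365]])

```text
time_s: 8.65
eef_pos: [0.5971, 0.0585, 0.0314]
orientation: [[-0.926, -0.378, -0.008], [-0.378, 0.926, -0.002], [0.008, 0.001, -1.0]]
force: [-13.2, -6.4, 13.8]
finger_gap: 0.0584
```

```bash
python3 look.py 7 | tail -n +3
```

```text
time_s 8.65
eef_pos [0.5971, 0.0585, 0.0314]
force [-13.207, -6.3614, 13.7528]
finger_gap 0.0584
[[14.19750945 14.01774458]]
```

View pics/s7.png

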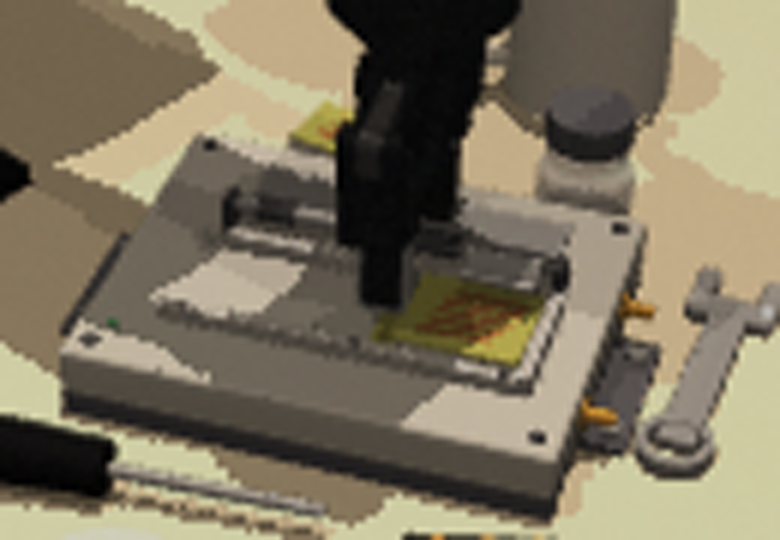

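The plate is home, and the picture shows its front edge at the stop. I'll back off while still holding the bar, then lift so that the tongue comes down.

>>> send_rows(deltas=[[0.002, 0, 0, 0, 0.365], [0.002, 0, 0, 0, 0.365], [0.003, 0, 0, 0, 0.365], [0.002, 0, 0, 0, 0.365], [0, 0, 0, 0, 0.365]])

```text
time_s: 9.3
eef_pos: [0.5948, 0.057, 0.0331]
orientation: [[-0.926, -0.377, 0.007], [-0.377, 0.926, 0.001], [-0.007, -0.002, -1.0]]
force: [3.6, 3.1, 8.6]
finger_gap: 0.0581
```

>>> send_rows(deltas=[[0, 0, -0.003, 0, 0.365], [0, 0, -0.003, 0, 0.365], [0, 0, -0.003, 0, 0.365], [0, 0, -0.004, 0, 0.365], [0, 0, -0.005, 0, 0.365], [0, 0, -0.01, 0, 0.365], [0, 0, -0.02, 0, 0.365], [0, 0, -0.03, 0, 0.365], [0, 0, -0.04, 0, 0.365], [0, 0, -0.04, 0, 0.365], [0, 0, -0.04, 0, 0.365], [0, 0, 0, 0, 0.365]])

```text
time_s: 10.5
eef_pos: [0.5946, 0.0564, 0.2362]
orientation: [[-0.926, -0.378, 0.012], [-0.378, 0.926, -0.0], [-0.011, -0.005, -1.0]]
force: [0.8, 1.0, 0.3]
finger_gap: 0.0582
```

```bash
python3 look.py 8 | tail -n +3
```

```text
time_s 10.5
eef_pos [0.5946, 0.0564, 0.2362]
force [0.806, 1.0252, 0.3459]
finger_gap 0.0582
[[11.07316435 12.96282182]]
```

View pics/s8.png

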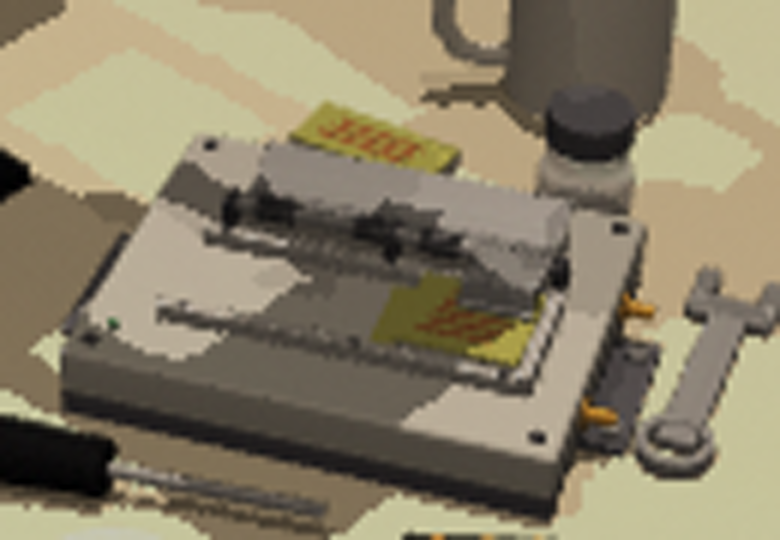

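View pics/w8.png

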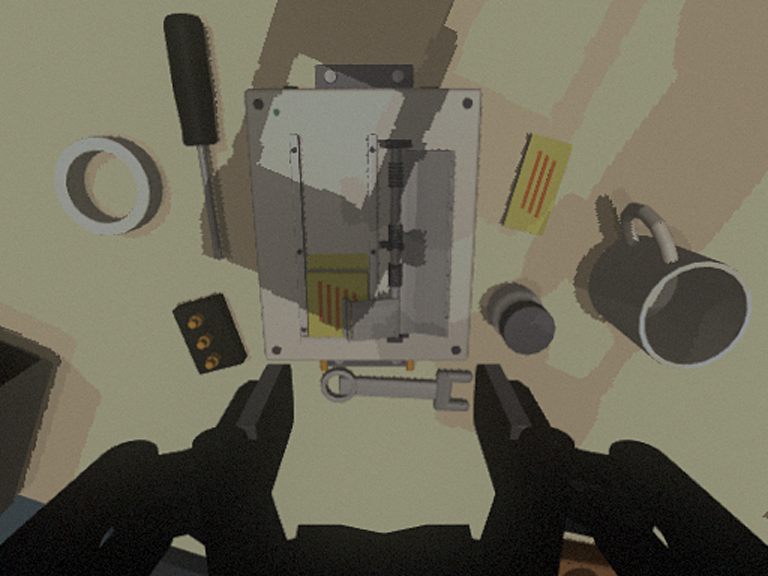

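Run:
```python
import pickle
from h import *
c,o=pickle.load(open('w8.pkl','rb'))
save(c,'w8c',(190,150,325,245),5.8)
```

```text
(no output)
```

View pics/w8c.png

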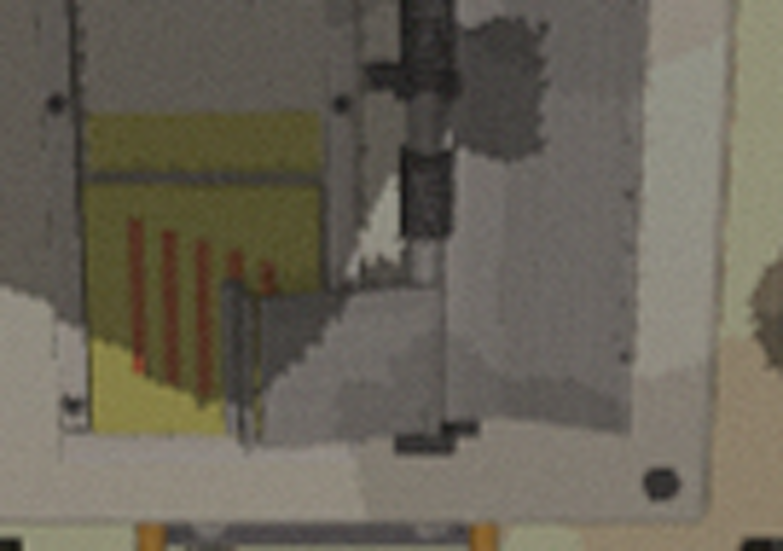

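```bash
python3 - <<'E' | tail -n +3
from fit import *
p=np.load('p2.npy')
c,o=pickle.load(open('w8.pkl','rb'))
C=lambda q:np.array(q)/5.8+[190,150]-.4
W=np.r_[C([[708,520]]),np.array([[245,91],[481,91],[266,360],[469,360]])/1.5-.2][1:]
LL=np.array([[-100,-80,32],[-100,80,32],[100,-80,32],[100,80,32]])/1000
r=least_squares(lambda p:(proj(c,T(p,LL))-W).ravel(),p);print(np.round(r.x,4),np.round(r.fun,1))
for q in (p,r.x):
  print('rear top edge',np.round(w2r(q,ray(c,C([[85,185],[322,185]]),.042))*1000,1).tolist(),'front',np.round(w2r(q,ray(c,C([[93,432],[222,434]]),.042))*1000,1).tolist(), 'bottom rear',np.round(w2r(q,ray(c,C([[85,173],[322,173]]),.032))*1000,1).tolist())
E
```

```text
[0.5902 0.0404 0.3916] [-1.6 -1.   2.  -1.9 -0.6  2.3  0.1  2.1]
rear top edge [[24.6, -41.8], [24.6, 2.0]] front [[74.0, -42.6], [74.3, -17.7]] bottom rear [[25.0, -43.4], [24.9, 1.7]]
rear top edge [[23.4, -41.7], [23.6, 2.1]] front [[72.8, -42.7], [73.3, -17.8]] bottom rear [[23.8, -43.3], [23.9, 1.8]]
```

The plate's rear edge measures x 24.6–25.0 (25 is home) and its front edge touches the stop. It is square, the tongue lies on it, and the arm is clear. Handing in.

Run:
```python
from plant import *
print(hand_in()); o=get_obs(); print(o['time_s'],o['force'])
```

```text
the job is handed in; nothing more can be done
None
the job is handed in; nothing more can be done
```

The tag plate is loaded and I've handed the job in. I held the thumb bar down with one fingertip while the other pushed the plate about 53 mm along the rails, under the raised tongue, to the end stop. I then backed off with the bar still held, lifted slowly so the tongue came down on the plate, and moved clear. The clock read 10.5 s at the last reading before handing in.

**Bar:** I measured no clip angle. The force on the bar was 8–10 N during the push, and the tongue was visibly raised.

**Plate home:** at the stop the tool stopped moving while the push force rose from about 7 to 14.6 N. After release, the last wrist picture puts the rear edge at reader x 24.6–25.0 mm (25 is home), square to the reader, with the tongue resting on it.

**Disagreement:** refitting the reader's pose from that last picture alone gave 23.4–23.9 mm, about 1 mm short. That fit was rougher, with 2-pixel residuals, and either value is within the 3 mm allowed.

**Other things on the bench:** none appeared to have moved in the last pictures, though I did not measure them. The tool force was about 1 N in free air, so the arm was touching nothing. The final 4 N clamp of the clip was seen only as the tongue lying on the plate, not measured.

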